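Open the push-and-turn jar of cleaning tablets in the bottle clamp

ROBOT

A 6-joint arm with a two-finger parallel gripper is mounted at the origin on a cart in front of the work surface, level with it; the furniture and walls round the work are solid. World frame = base frame: x ahead of the robot, y to its left, z up, the work surface at z = 0. Lengths are in m, angles in rad, forces in N, time in s.
With the tool pointing down it reaches from about 0.325 to 0.875 m from the base axis. Payload 4.4 kg.
Tool frame: the origin (TCP) lies midway between the tips of the shut fingers; the grasp point (between the pads) lies 19 mm behind it (ctrl.hold_point_z is the distance from the TCP to the grasp point, in m); z points along the fingers, y is the line along which they close (so a half turn about z gives the same grasp; the last joint's range is limited). The gripper opens to 85 mm and grips with 20 to 120 N. Pads are 22 mm wide; open, the fingers measure 114 mm over their backs; the gripper's body (76 mm by 85 mm) begins 54 mm behind the grasp point. The pads swing forward as they close: fully open they stand 13 mm farther back than shut.
Start: joints at [-1.464, 0.207, 1.542, -0, 1.393, -0.15], TCP at [0.146, -0.556, 0.231] pointing down, gripper open.
Joint ranges: [-2.73, 2.73], [-0.86, 2.22], [0.23, 2.46], [-1.11, 4.25], [0.08, 2.63], [-2.82, 2.82]. Speed limits (rad/s): [2.79, 2.79, 3.14, 3.14, 3.14, 3.14].

INTERFACE

Orientations are given as [roll, pitch, yaw] about the fixed x, y, z axes, in that order (R = Rz(yaw) Ry(pitch) Rx(roll)).
In Python, from cell import ctrl gives the robot as it stands.
- The arm moves only by the tool jog_arm, never from a script. Its argument "series" is a list of rows, each a list of 3 entries, a list of its own where there are three numbers: the shift along the tool's x, y, z in cm, then the turn, a rotation vector about the tool's x, y, z in rad, then the closure, from 0 (fully open) to 1 (shut). In form: [[[tx, ty, tz], [wx, wy, wz], claw], ...]. A call has 1 to 20 rows; each row is the pose to reach, as a shift and turn from the pose commanded when the call began, along the tool's axes at that moment; what a row does not reach only later rows make up. A row lasts 1/8 s, in which the tool goes at most 62.5 mm and 10.7 degrees, less where a joint would pass 70% of its speed; a pose out of reach is approached as far as the arm can. A call with a gripper value outside its range is refused whole. The fingers move at their own pace and stop on an object; "newtons" is the grip in N (left out, the last holds). Time passes only in rows, so rows that repeat a pose let the fingers close. It gives the time, the measured TCP pose, the force, the opening and the grip force at its end, in the units of the state.
- ctrl.read_state(): the state, without advancing time (a new reading comes with each control period).
- ctrl.snapshot(name): name is "side" or "top"; returns the picture (480x640x3 uint8, red, green, blue); there is no depth.
- ctrl.camera_model(name): a dict with "mtx" (3x3 intrinsics, pixels), "R" (3x3) and "t" (3): a world point X has camera coordinates R X + t. Camera axes: x right, y down, z forward; pixel columns grow to the right and rows downward; lengths in m; the calibration is good to about 2 mm. A picture is of the moment at which its call begins. camera_model takes no time and is no camera call.
- ctrl.finish_job(): hands the job in; it is judged then, once.
The state is a dict: "t": time; "qpos": joint angles; "joint_velocities": joint speeds; "effort": joint torques, N m; "ee_pos": TCP position; "orientation": TCP orientation; "wrist_force": force on the tool from outside, world axes, zero at the start; "wrist_torque": the same for the moment, N m; "gripper_width": opening from 0.0 (shut) to 1.0 (fully open); "grasp_force": force on a finger pad.
Only numpy, scipy, OpenCV 4.12 (cv2) and the standard library are available. Lean on these libraries where they do the work, as an engineer would, in place of code of your own. Each camera call takes 0.05 s, during which the arm holds its last target. There are 200 camera calls.

TASK

Time to clean the coffee machine: lock the tablet jar in the bottle clamp by turning the orange knob clockwise until it clicks over and stays against its stop (otherwise the jar turns along with the cap), then press the blue safety cap down, keep it pressed while twisting it anticlockwise until it comes free, and lift it. Finish while still holding the cap level, still and about 8 cm above its closed place, straight over the jar, so that a tablet can be taken out; the jar stays locked and upright where it stands, and nothing else on the worktop is disturbed.

Things in the scene. Friction and masses are not known exactly. Their poses are not given: they have to be found in the camera images.
- knob_grip (a point): grip point on the orange bar of the clamp's knob, on its upright turning axis, about half-way up the bar (54 mm long, 16 mm thick, 26 mm tall; its top is 12 mm above the point). x axis along the bar to the end with the white stripe. The black cam housing below (58 x 62 mm) has its top 22 mm under the point. The axis is 117 mm from the jar's; locked, the stripe points at the jar
- clamp_knob (a joint): knob angle in rad: 0 = open, grows clockwise seen from above. The rubber jaw meets the jar near 0.15, then the knob stiffens (up to about 0.25 N m), passes the hump of its oblong cam at 0.85 and snaps to the stop at 1.31 = locked. Let go before the hump, it springs back open
- jar_mid (a point): point on the axis of the tablet jar, 52 mm above its underside and 52 mm below its rim, z up. White round jar, blue-green label, body 72 mm across and 64 mm tall, sloping shoulder up to 78 mm, neck 38 mm across; about 0.35 kg. Stands loose on the clamp's polished base (12 mm thick) between two fixed jaws (54 mm high) and the sprung one; shifts about 1 mm when clamped
- jar_label (a point): point on the jar's side, in the middle of one of the two white label fields: 36 mm from the jar's axis, 37 mm above its underside
- cap_mid (a point): centre of the blue safety cap, half-way up (55 mm across, 32 mm tall, ribbed, white arrows on top), z up. Shut, it is 49 mm above jar_mid; beside the cap the jar's shoulder is 30 mm below this point. Three lugs in notches of the neck hold it until it is pressed down 3 mm or more; kept down and turned anticlockwise from above by 0.75 to 1.4 rad (best 1.1) it lifts straight off
- cap_seal (a joint): the sprung sealing disc inside the cap, in m: 0 with the cap shut, the depth to which the cap is pressed (stop at 0.006), about -0.0015 once it is off. Its spring resists the press with 5 N at 0, 9 N at 0.003 and 12 N at 0.006
- tamper_mid (a point): coffee tamper, steel foot 58 mm across and a red-brown wooden handle, 88 mm tall; bystander, standing or lying on the worktop, point at half its height
- dosing_cup_mid (a point): black ribbed dosing cup, 56 mm across, 70 mm tall; bystander, standing or lying on the worktop, point at half its height
- matches_mid (a point): small flat red box of matches, 36 x 56 x 16 mm; bystander, standing or lying on the worktop, point at half its height
- teaspoon_mid (a point): teaspoon with a red handle, 132 x 26 x 11 mm; bystander, standing or lying on the worktop, point at half its height
Things that resemble listed ones, but are neither listed nor needed, are in the scene too. What is shaped like the part that bears jar_mid but purple is not meant.

How it is judged:
By the outcome, as a careful person would: the job done as asked, in the order asked, and still so for the second after the job is handed in, while the arm keeps its last pose, push and grip.
It also fails if it takes over 48 s, if anything falls off the work surface, if the arm or the gripper's body presses on something with over 40 N, if the wrist force passes 120 N, or if a joint passes its speed limit or range.

## Working session

There is one attempt and no reset: what is moved stays moved. The work goes in short steps, Python scripts to look and compute and a tool call to move; the robot and the scene stay as the last step left them, time stands still between calls to the robot, and variables do not carry over. Pictures are saved under pics/ and viewed, at most 10 in all, crops included, and the job is handed in when it is done.

Besides the shell and the picture viewer there is one more tool, called after "Emit:" in YAML: its name, and indented under it one key for each argument. jog_arm: Moves the arm, as the interface text tells. Its arguments: {"type":"object","properties":{"series":{"type":"array"},"newtons":{"type":"number"}},"required":["series"]}

```bash
mkdir -p pics; ls; python3 - <<'E'
from cell import ctrl
import cv2, numpy as np
for n in("side","top"):
    im=ctrl.snapshot(n); cv2.imwrite(f"pics/{n}0.png",im[:,:,::-1]); np.save(f"{n}0.npy",im)
    m=ctrl.camera_model(n); print(n,np.round(m["mtx"],1).tolist(),np.round(-np.array(m["R"]).T@m["t"],3))
s=ctrl.read_state(); print({k:np.round(v,3).tolist() for k,v in s.items()})
E
```

```text
pics
side [[441.2, 0.0, 319.5], [0.0, 441.2, 236.5], [0.0, 0.0, 1.0]] [ 0.522 -0.528  0.909]
top [[588.2, 0.0, 320.8], [0.0, 588.2, 245.7], [0.0, 0.0, 1.0]] [ 0.258 -0.117  1.358]
{'t': 0.1, 'qpos': [-1.464, 0.207, 1.543, -0.0, 1.393, -0.15], 'joint_velocities': [-0.0, -0.004, -0.003, 0.002, -0.001, -0.001], 'effort': [-0.001, -38.409, -29.255, -0.0, 0.005, 0.0], 'ee_pos': [0.146, -0.555, 0.23], 'orientation': [-3.14, -0.0, 0.257], 'wrist_force': [-0.412, 0.119, -0.122], 'wrist_torque': [-0.015, -0.01, 0.069], 'grasp_force': 0.0, 'gripper_width': 0.998}
```

View pics/side0.png

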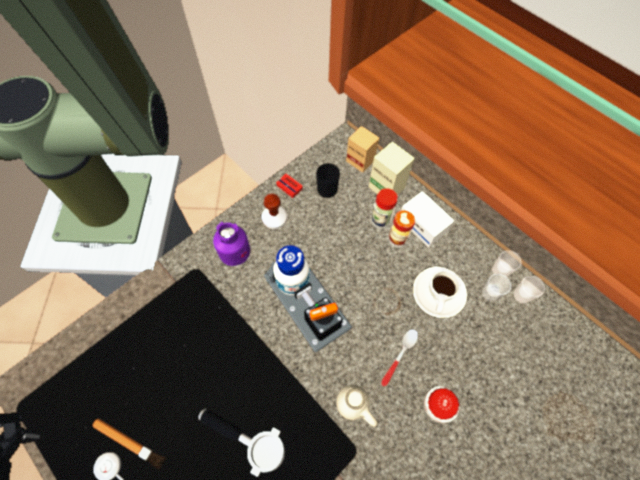

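View pics/top0.png

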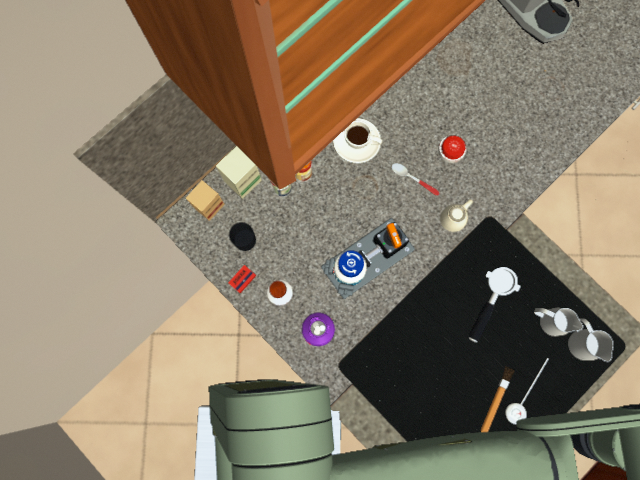

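The side view shows the jar with its blue cap at about (290,258) and the orange knob at (322,312). In the top view they are at (351,264) and (393,236).

```bash
cat > h.py <<'E'
import cv2, numpy as np
from cell import ctrl
def ray(n,uv):
    m=ctrl.camera_model(n); R=np.array(m["R"]); c=-R.T@np.array(m["t"])
    return c, R.T@np.linalg.inv(m["mtx"])@np.array([*uv,1.])
def onz(n,uv,z):
    c,d=ray(n,uv); return c+d*(z-c[2])/d[2]
def tri(a,b):
    c1,d1=ray("side",a); c2,d2=ray("top",b)
    s=np.linalg.lstsq(np.c_[d1,-d2],c2-c1,rcond=None)[0]
    p,q=c1+s[0]*d1,c2+s[1]*d2; return (p+q)/2,np.linalg.norm(p-q)
def blob(im,lo,hi,win):
    x0,y0,x1,y1=win; h=cv2.cvtColor(im[y0:y1,x0:x1],cv2.COLOR_RGB2HSV)
    k=cv2.inRange(h,lo,hi); cs,_=cv2.findContours(k,cv2.RETR_EXTERNAL,cv2.CHAIN_APPROX_NONE)
    c=max(cs,key=cv2.contourArea)+np.array([x0,y0]); return c
OR=((5,150,120),(20,255,255)); BL=((105,130,50),(125,255,255))
E
python3 - <<'E'
from h import *
W={"side":(260,230,360,350),"top":(320,215,420,300)}
C={}
for n in W:
    im=np.load(n+"0.npy")
    for nm,(lo,hi) in(("or",OR),("bl",BL)):
        c=blob(im,lo,hi,W[n]); r=cv2.minAreaRect(c); C[n,nm]=r; print(n,nm,np.round(r[0],1),np.round(r[1],1),round(r[2],1),cv2.contourArea(c), cv2.boundingRect(c))
for nm in("or","bl"): print(nm,tri(C["side",nm][0],C["top",nm][0]))
print("cap top@.129",onz("top",C["top","bl"][0],.125),onz("side",C["side","bl"][0],.122))
a=np.load("side0.npy")[230:350,250:360]; b=np.load("top0.npy")[215:300,320:420]
A=cv2.resize(a,None,fx=3.6,fy=3.6,interpolation=2); B=cv2.resize(b,None,fx=4,fy=4,interpolation=2)
o=np.zeros((440,800,3),np.uint8); o[:A.shape[0],:A.shape[1]]=A; o[:B.shape[0],400:800]=B
cv2.imwrite("pics/crop0.png",o[:,:,::-1])
E
```

```text
side or [323.1 310.8] [11.1 29.4] 71.6 276.5 (310, 303, 28, 18)
side bl [290.  259.5] [26. 29.] 0.0 516.5 (277, 245, 27, 30)
top or [394.1 234.8] [25.   8.3] 70.7 158.0 (387, 223, 14, 25)
top bl [351.  263.5] [25. 24.] 90.0 485.0 (339, 251, 25, 26)
or (array([ 0.52881934, -0.26944043,  0.09351274]), np.float64(0.0006026682957336575))
bl (array([ 0.460267  , -0.17410674,  0.11472324]), np.float64(0.00021722403638490745))
cap top@.129 [ 0.45849402 -0.17367724  0.125     ] [ 0.46092528 -0.17729874  0.122     ]
```

View pics/crop0.png

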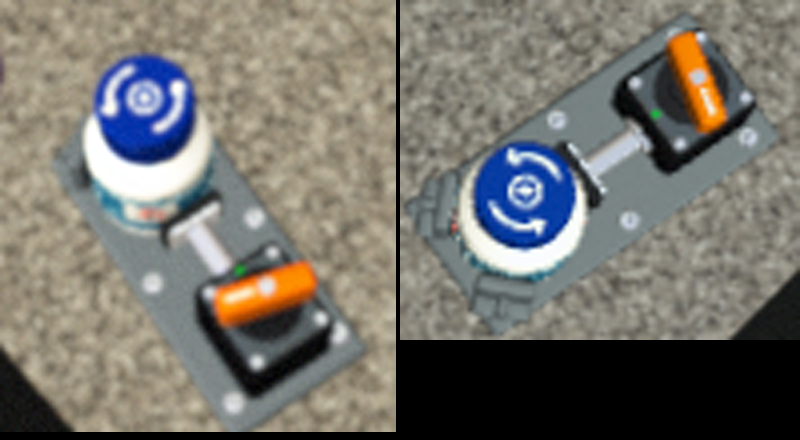

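```bash
python3 - <<'E'
from h import *
print("hub",tri((323.7,309.0),(394.3,233.6)))
W={"side":(300,290,350,330),"top":(380,218,412,252)}
zt=.105
for n in W:
    im=np.load(n+"0.npy"); c=blob(im,*OR,W[n]).reshape(-1,2)
    for z in(.08,.105):
        P=np.array([onz(n,p,z)[:2] for p in c]); r=cv2.minAreaRect((P*1000).astype(np.float32)); print(n,z,np.round(r,1) if 0 else r)
# ends by crop estimates, stripe end / other end
e1=onz("top",(320+715/4-100,215+128/4),zt);e0=onz("top",(320+680/4-100,215+35/4),zt)
d=(e1-e0)[:2];print("bar to stripe yaw",np.arctan2(d[1],d[0]),np.hypot(*d))
f1=onz("side",(250+216/3.6,230+305/3.6),zt);f0=onz("side",(250+310/3.6,230+271/3.6),zt)
d=(f1-f0)[:2];print("side yaw",np.arctan2(d[1],d[0]),np.hypot(*d))
j=np.array([.4603,-.1741])-np.array([.5288,-.2694]);print("to jar",np.arctan2(j[1],j[0]))
E
```

```text
hub (array([ 0.52967951, -0.26872674,  0.10232993]), np.float64(0.0003632120793700354))
side 0.08 ((528.7618408203125, -265.1823425292969), (57.571319580078125, 22.15321159362793), 20.815919876098633)
side 0.105 ((528.5510864257812, -273.11724853515625), (55.83544158935547, 21.48528289794922), 20.815858840942383)
top 0.08 ((532.0576782226562, -270.9173583984375), (56.206729888916016, 18.566848754882812), 18.746543884277344)
top 0.105 ((526.6895141601562, -267.89715576171875), (55.10691452026367, 18.203542709350586), 18.74657440185547)
bar to stripe yaw -2.792502042999791 0.054687996377275123
side yaw -2.750086764125688 0.05274684034747487
to jar 2.194017277883097
```

Emit:
jog_arm:
  series:
    - [[3,-1.2,0],[0,0,0],0.3]
    - [[8,-3.2,0],[0,0,-0.02],0.4]
    - [[13,-5.3,0],[0,0,-0.04],0.5]
    - [[18,-7.3,0],[0,0,-0.06],0.5]
    - [[23,-9.4,0],[0,0,-0.08],0.5]
    - [[28,-11.4,0],[0,0,-0.1],0.5]
    - [[33,-13.4,0],[0,0,-0.1],0.5]
    - [[38,-15.4,0],[0,0,-0.1],0.5]
    - [[42,-17.1,2],[0,0,-0.1],0.5]
    - [[44,-17.9,5],[0,0,-0.1],0.5]
    - [[44.3,-18,8],[0,0,-0.1],0.5]
    - [[44.3,-18,8],[0,0,-0.1],0.5]
    - [[44.3,-18,8],[0,0,-0.1],0.5]
  newtons: 60

```text
t: 1.72
ee_pos: [0.529, -0.27, 0.1521]
orientation: [3.141, -0.0, 0.356]
wrist_force: [-0.4, -0.1, 0.3]
gripper_width: 0.497
grasp_force: 0.0
```

Emit:
jog_arm:
  series:
    - [[0,0,2],[0,0,0],0.5]
    - [[0,0,4],[0,0,0],0.5]
    - [[0,0,6],[0,0,0],0.5]
    - [[0,0,7],[0,0,0],0.5]
    - [[0,0,7.4],[0,0,0],0.5]
    - [[0,0,7.4],[0,0,0],0.5]

```text
t: 2.48
ee_pos: [0.529, -0.2697, 0.0775]
orientation: [3.141, -0.0, 0.357]
wrist_force: [0.8, -0.3, 0.2]
gripper_width: 0.503
grasp_force: 0.0
```

```bash
python3 - <<'E'
from h import *
a=ctrl.snapshot("side")[220:350,250:380]; b=ctrl.snapshot("top")[200:310,310:430]
o=np.hstack([cv2.resize(a,(400,400),interpolation=2),cv2.resize(b,(400,367),interpolation=2)[:367] if 0 else cv2.resize(b,(400,400),interpolation=2)])
cv2.imwrite("pics/c1.png",o[:,:,::-1])
E
```

```text
(no output)
```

View pics/c1.png

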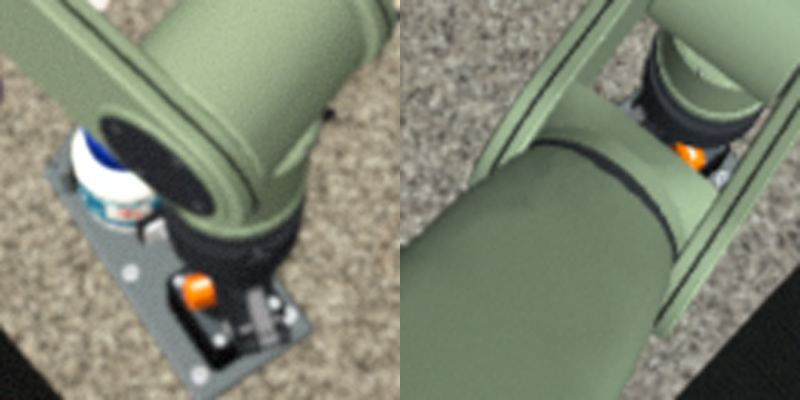

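The arm hides most of the knob. The stripe end of the bar shows between the fingers, at crop pixel (200,290) in the side view. I'll close on it.

Emit:
jog_arm:
  series:
    - [[0,0,0],[0,0,0],0.8]
    - [[0,0,0],[0,0,0],1]
    - [[0,0,0],[0,0,0],1]
    - [[0,0,0],[0,0,0],1]
    - [[0,0,0],[0,0,0],1]
    - [[0,0,0],[0,0,0],1]
  newtons: 60

```text
t: 3.32
ee_pos: [0.5289, -0.2687, 0.0781]
orientation: [-3.14, -0.0, 0.357]
wrist_force: [-1.4, 3.3, 5.1]
gripper_width: 0.173
grasp_force: 60.4
```

Emit:
jog_arm:
  series:
    - [[0,-0.05,0],[0,0,0.1],1]
    - [[0,-0.05,0],[0,0,0.2],1]
    - [[0,-0.05,0],[0,0,0.3],1]
    - [[0,-0.05,0],[0,0,0.4],1]
    - [[0,-0.05,0],[0,0,0.5],1]
    - [[0,-0.05,0],[0,0,0.6],1]
    - [[0,-0.05,0],[0,0,0.7],1]
    - [[0,-0.05,0],[0,0,0.8],1]
    - [[0,-0.05,0],[0,0,0.9],1]
    - [[0,-0.05,0],[0,0,1.0],1]
    - [[0,-0.05,0],[0,0,1.0],1]

```text
t: 4.7
ee_pos: [0.5287, -0.2692, 0.0781]
orientation: [3.141, -0.001, -0.642]
wrist_force: [-4.0, 3.2, 5.2]
gripper_width: 0.176
grasp_force: 60.3
```

Emit:
jog_arm:
  series:
    - [[0,0,0],[0,0,0.1],1]
    - [[0,0,0],[0,0,0.2],1]
    - [[0,0,0],[0,0,0.28],1]
    - [[0,0,0],[0,0,0.34],1]
    - [[0,0,0],[0,0,0.34],1]

```text
t: 5.32
ee_pos: [0.5286, -0.2692, 0.0781]
orientation: [3.14, -0.001, -0.976]
wrist_force: [-2.6, 1.8, 5.9]
gripper_width: 0.175
grasp_force: 66.3
```

```bash
python3 -c "
from h import *
s=ctrl.read_state();print(s['wrist_torque'],s['orientation'],s['qpos'])"
```

```text
[0.10522476 0.36605751 1.49999005] [ 3.14008229e+00 -8.96486251e-04 -9.76021694e-01] [-6.16001643e-01  4.08931055e-01  1.62167954e+00 -1.93009262e-03
  1.11067588e+00  1.93167386e+00]
```

Emit:
jog_arm:
  series:
    - [[0,0,0],[0,0,-0.03],1]
    - [[0,0,0],[0,0,-0.03],0.5]
    - [[0,0,0],[0,0,-0.03],0.4]
    - [[0,0,0],[0,0,-0.03],0.4]
    - [[0,0,-2],[0,0,-0.03],0.4]
    - [[0,0,-6],[0,0,-0.03],0.2]
    - [[0,0,-11],[0,0,-0.03],0]
    - [[5,6,-12],[0,0,-0.03],0]
    - [[5,12,-12],[0,0,-0.03],0]
    - [[5,15,-12],[0,0,-0.03],0]
    - [[5,15,-12],[0,0,-0.03],0]

```text
t: 6.7
ee_pos: [0.4297, -0.3961, 0.1989]
orientation: [3.141, -0.002, -0.958]
wrist_force: [-0.0, 0.8, -0.0]
gripper_width: 1.0
grasp_force: 0.0
```

```bash
python3 - <<'E'
from h import *
for n in("side","top"):
    im=ctrl.snapshot(n); np.save(n+"1.npy",im)
a=np.load("side1.npy"); b=np.load("top1.npy")
o=np.hstack([cv2.resize(a[230:350,250:370],(400,400),interpolation=2),cv2.resize(b[200:310,310:430],(400,367),interpolation=2)[:].copy() if 0 else cv2.resize(b[200:320,310:430],(400,400),interpolation=2)])
cv2.imwrite("pics/c2.png",o[:,:,::-1])
E
```

```text
(no output)
```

View pics/c2.png

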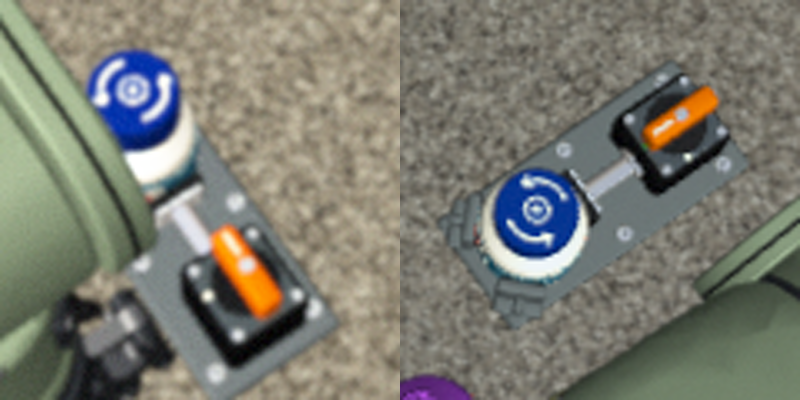

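The knob is locked: its stripe points at the jar, and it lies over the green mark. I'll measure the cap again now that the jar is clamped.

```bash
python3 - <<'E'
from h import *
W={"side":(260,230,360,350),"top":(320,215,420,300)}
c={n:cv2.minEnclosingCircle(blob(np.load(n+"1.npy"),*BL,W[n])) for n in W}
r={n:cv2.minAreaRect(blob(np.load(n+"1.npy"),*BL,W[n])) for n in W}
print(c,r); print(tri(r["side"][0],r["top"][0]))
for n in W: print(onz(n,r[n][0],.113))
k={n:cv2.minAreaRect(blob(np.load(n+"1.npy"),*OR,W[n])) for n in W}
P,e=tri(k["side"][0],k["top"][0]);print("knob",P,e)
for n in W:
  P=np.array([onz(n,p,.1)[:2]*1000 for p in blob(np.load(n+"1.npy"),*OR,W[n]).reshape(-1,2)]).astype(np.float32)
  print(n,cv2.minAreaRect(P))
s=ctrl.read_state();print(s["ee_pos"],s["orientation"])
E
```

```text
{'side': ((289.5, 259.5689697265625), 14.646085739135742), 'top': ((350.73077392578125, 263.5), 13.365357398986816)} {'side': ((291.20770263671875, 258.73846435546875), (28.77605438232422, 24.68290901184082), 60.2551155090332), 'top': ((350.5, 263.5), (25.0, 25.0), 90.0)}
(array([ 0.46145004, -0.17258052,  0.11390072]), np.float64(0.002550499236298062))
[ 0.4625112  -0.17155669  0.113     ]
[ 0.46043039 -0.17316229  0.113     ]
knob [ 0.52941673 -0.26887425  0.08902207] 0.0006660665465176101
side ((528.8187866210938, -272.2139587402344), (20.57477569580078, 57.43072509765625), 35.512237548828125)
top ((527.3905639648438, -267.44464111328125), (17.05116081237793, 54.51436996459961), 34.87588119506836)
[ 0.43177758 -0.39415495  0.19851315] [-3.14074134e+00 -1.62457573e-03 -9.54240146e-01]
```

Emit:
jog_arm:
  series:
    - [[-3.3,-3,0],[0,0,0],0]
    - [[-7,-6.5,0],[0,0,0],0]
    - [[-11,-10,0],[0,0,0],0]
    - [[-14.5,-13.4,0],[0,0,0],0]
    - [[-16.3,-15.1,0],[0,0,0],0]
    - [[-16.3,-15.1,2],[0,0,0],0]
    - [[-16.3,-15.1,3],[0,0,0],0]
    - [[-16.3,-15.1,3],[0,0,0],0]
    - [[-16.3,-15.1,3],[0,0,0],0]

```text
t: 7.92
ee_pos: [0.4607, -0.1738, 0.1678]
orientation: [-3.141, -0.001, -0.953]
wrist_force: [1.0, -0.2, 0.2]
gripper_width: 0.997
grasp_force: 0.0
```

```bash
python3 - <<'E'
from h import *
s=ctrl.read_state();p=s["ee_pos"];y=s["orientation"][2];d=np.array([.4605,-.1737])-p[:2]
print(p,y,"tx",100*(d[0]*np.cos(y)+d[1]*np.sin(y)),"ty",100*(d[0]*np.sin(y)-d[1]*np.cos(y)),s["qpos"])
E
```

```text
[ 0.46068648 -0.17380748  0.16780516] -0.95334936473888 tx -0.01956005043929796 ty 0.008981811850342214 [-5.36775799e-01  9.44405743e-02  1.80851221e+00  5.60761812e-05
  1.23781339e+00  1.98735145e+00]
```

Emit:
jog_arm:
  series:
    - [[0,0,2],[0,0,0],0]
    - [[0,0,4],[0,0,0],0]
    - [[0,0,6],[0,0,0],0]
    - [[0,0,7.3],[0,0,0],0]
    - [[0,0,7.8],[0,0,0],0]
    - [[0,0,7.8],[0,0,0],0]
    - [[0,0,7.8],[0,0,0],0.3]
    - [[0,0,7.8],[0,0,0],0.5]
    - [[0,0,7.8],[0,0,0],0.6]
    - [[0,0,7.8],[0,0,0],0.6]
    - [[0,0,7.8],[0,0,0],0.6]
  newtons: 80

```text
t: 9.3
ee_pos: [0.4606, -0.174, 0.0901]
orientation: [-3.142, -0.001, -0.953]
wrist_force: [-2.0, -0.1, 5.7]
gripper_width: 0.639
grasp_force: 83.0
```

Emit:
jog_arm:
  series:
    - [[0,0,0.1],[0,0,0],0.6]
    - [[0,0,0.2],[0,0,0],0.6]
    - [[0,0,0.3],[0,0,0],0.6]
    - [[0,0,0.4],[0,0,0],0.6]
    - [[0,0,0.5],[0,0,0],0.6]
    - [[0,0,0.5],[0,0,0],0.6]
    - [[0,0,0.5],[0,0,0],0.6]
  newtons: 90

```text
t: 10.18
ee_pos: [0.4606, -0.174, 0.0859]
orientation: [3.142, -0.001, -0.953]
wrist_force: [-3.6, 0.7, 9.4]
gripper_width: 0.637
grasp_force: 93.7
```

Emit:
jog_arm:
  series:
    - [[0,0,0.1],[0,0,0],0.6]
    - [[0,0,0.15],[0,0,0],0.6]
    - [[0,0,0.15],[0,0,0],0.6]

```text
t: 10.55
ee_pos: [0.4607, -0.174, 0.0846]
orientation: [3.142, -0.001, -0.953]
wrist_force: [-3.9, 1.6, 11.8]
gripper_width: 0.633
grasp_force: 94.0
```

Emit:
jog_arm:
  series:
    - [[0,0,0],[0,0,-0.1],0.6]
    - [[0,0,0],[0,0,-0.2],0.6]
    - [[0,0,0],[0,0,-0.3],0.6]
    - [[0,0,0],[0,0,-0.4],0.6]
    - [[0,0,0],[0,0,-0.5],0.6]
    - [[0,0,0],[0,0,-0.6],0.6]
    - [[0,0,0],[0,0,-0.7],0.6]
    - [[0,0,0],[0,0,-0.8],0.6]
    - [[0,0,0],[0,0,-0.9],0.6]
    - [[0,0,0],[0,0,-1.0],0.6]
    - [[0,0,0],[0,0,-1.1],0.6]
    - [[0,0,0],[0,0,-1.1],0.6]

```text
t: 12.05
ee_pos: [0.462, -0.1742, 0.0851]
orientation: [3.139, -0.004, 0.148]
wrist_force: [-1.9, 1.4, 11.3]
gripper_width: 0.638
grasp_force: 93.9
```

```bash
python3 - <<'E'
from h import *
s=ctrl.read_state();print(s["wrist_torque"])
o=[]
for n in("side","top"):
    im=ctrl.snapshot(n); o.append(cv2.resize(im[200:320,250:370] if n=="side" else im[200:320,310:430],(400,400),interpolation=2))
cv2.imwrite("pics/c3.png",np.hstack(o)[:,:,::-1])
E
```

```text
[0.24660223 0.31116086 0.05280454]
```

View pics/c3.png

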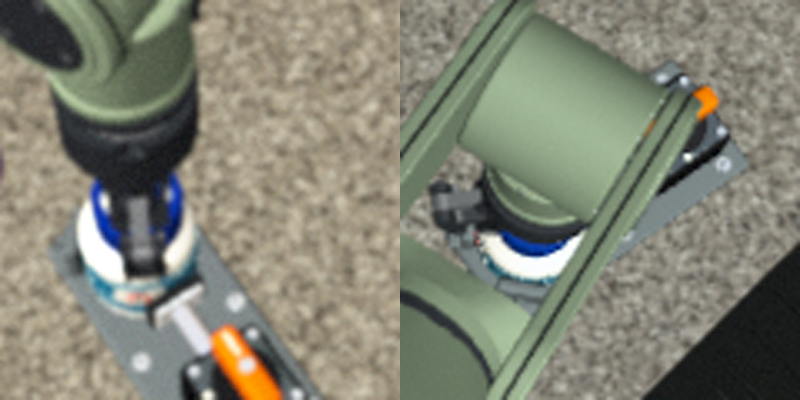

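Emit:
jog_arm:
  series:
    - [[0,0,-0.3],[0,0,0],0.6]
    - [[0,0,-0.6],[0,0,0],0.6]
    - [[0,0,-1],[0,0,0],0.6]
    - [[0,0,-1.4],[0,0,0],0.6]
    - [[0,0,-1.8],[0,0,0],0.6]
    - [[0,0,-1.8],[0,0,0],0.6]

```text
t: 12.9
ee_pos: [0.4601, -0.1735, 0.1008]
orientation: [-3.141, 0.0, 0.147]
wrist_force: [-0.1, -0.1, -0.8]
gripper_width: 0.637
grasp_force: 94.5
```

Force is near zero apart from the cap's weight, so it is free. I'll continue the lift.

Emit:
jog_arm:
  series:
    - [[0,0,-0.8],[0,0,0],0.6]
    - [[0,0,-1.8],[0,0,0],0.6]
    - [[0,0,-2.8],[0,0,0],0.6]
    - [[0,0,-3.8],[0,0,0],0.6]
    - [[0,0,-4.8],[0,0,0],0.6]
    - [[0,0,-5.8],[0,0,0],0.6]
    - [[0,0,-6.5],[0,0,0],0.6]
    - [[0,0,-6.9],[0,0,0],0.6]
    - [[0,0,-6.9],[0,0,0],0.6]
    - [[0,0,-6.9],[0,0,0],0.6]
    - [[0,0,-6.9],[0,0,0],0.6]
    - [[0,0,-6.9],[0,0,0],0.6]
    - [[0,0,-6.9],[0,0,0],0.6]

```text
t: 14.52
ee_pos: [0.4601, -0.1735, 0.1697]
orientation: [-3.141, 0.0, 0.147]
wrist_force: [-1.1, 0.3, 0.2]
gripper_width: 0.641
grasp_force: 94.5
```

```bash
python3 - <<'E'
from h import *
s=ctrl.read_state();print({k:np.round(s[k],4).tolist() for k in("ee_pos","orientation","wrist_force","joint_velocities")})
o=[]
for n in("side","top"):
    im=ctrl.snapshot(n); np.save(n+"2.npy",im); o.append(cv2.resize(im[170:330,230:390] if n=="side" else im[180:340,270:430],(400,400),interpolation=2))
cv2.imwrite("pics/c4.png",np.hstack(o)[:,:,::-1])
E
```

```text
{'ee_pos': [0.4601, -0.1735, 0.1697], 'orientation': [-3.1415, 0.0002, 0.1468], 'wrist_force': [-1.1423, 0.3274, 0.2459], 'joint_velocities': [0.0013, -0.0003, -0.0024, 0.0005, 0.0005, -0.0019]}
```

View pics/c4.png

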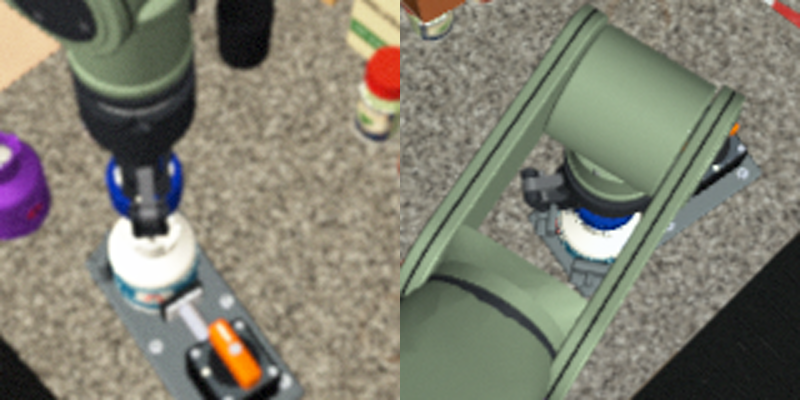

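The cap is off and held level above the open neck, at crop pixel (145,185) in the side view. The knob is still locked and the jar is upright, so I'll hand the job in.

```bash
python3 -c "
from cell import ctrl
print(ctrl.finish_job())"
```

```text
the job is handed in; nothing more can be done
None
```

I locked the jar with the knob at its stop, then pressed, twisted off and lifted the cap. It is held level and still about 8 cm above its closed place, straight over the upright jar. The job was handed in at about 14.6 s; no verdict came back.

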